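# Close the draw latch of the sprung test case

## Robot

A 6-joint arm with a two-finger parallel gripper is mounted at the origin on the work surface. World frame = base frame: x ahead of the robot, y to its left, z up, the work surface at z = 0. Lengths are in m, angles in degrees, forces in N, time in s.
With the tool pointing down it reaches from about 0.375 to 0.9 m from the base axis. Payload 3.1 kg.
Tool frame: the origin (TCP) lies between the finger pads; the fingertips stand 19 mm ahead of it and the grasp point (between the pads) is the TCP; z points along the fingers, x is the direction in which the jaws open and shut, and the axes are right-handed (so a half turn about z gives the same grasp; the last joint's range is limited). The gripper opens to 87 mm and grips with 3 to 60 N. Pads are 19 mm wide; open, the fingers measure 117 mm over their backs; the gripper's body (75 mm by 190 mm) begins 51 mm behind the grasp point.
Start: joints at [-76.117, 30.224, 82.088, -0, 67.689, -10.227], TCP at [0.255, -0.57, 0.242] pointing down, gripper open.
Joint ranges: [-176.69, 176.69], [-43.24, 126.21], [12.49, 139.97], [-82, 262], [0, 151.66], [-163.58, 163.58]. Speed limits (degrees/s): [159.86, 159.86, 180, 180, 180, 180].

## Interface

Orientations are given as a 3x3 rotation matrix whose columns are the frame's x, y, z axes.
In Python, from rig import read_state, capture, camera_info, hand_in, spot_in, silhouettes gives the robot as it stands.
- The arm moves only by the shell command python3 -m jog 'ROWS'. ROWS is text: rows parted by semicolons, each of 7 numbers parted by spaces: the shift along the tool's x, y, z in m, then the turn, a rotation vector about the tool's x, y, z in degrees, then the opening, from 0 (shut) to 1 (fully open). A call has 1 to 8 rows; each row is the pose to reach, as a shift and turn from the pose commanded when the call began, along the tool's axes at that moment; what a row does not reach only later rows make up. A row lasts 1/8 s, in which the tool goes at most 62.5 mm and 10.7 degrees, less where a joint would pass 70% of its speed; a pose out of reach is approached as far as the arm can. A call with a gripper value outside its range is refused whole. The fingers move at their own pace and stop on an object; the grip force is fixed at half the most. Time passes only in rows, so rows that repeat a pose let the fingers close. It gives the time, the measured TCP pose, the force and the opening at its end, in the units of the state.
- read_state(): the state, without advancing time (a new reading comes with each control period).
- capture(name): name is "scene" or "side" or "wrist"; returns (picture, depth): 400x640x3 uint8, red, green, blue; 400x640 float32, m along the optical axis (not along the pixel's ray), 0 where there is no reading.
- camera_info(name): a dict with "vfov" (degrees; the focal length in pixels is half the picture's height over the tangent of half this angle, whatever the lens; pixels are square), "cx", "cy" (the principal point, pixels), "R" (3x3) and "t" (3): a world point X has camera coordinates R X + t; the wrist camera has in their place "tool_from_camera" (4x4, takes a point from camera to tool coordinates, whose origin is the TCP and whose axes are the tool frame's). Camera axes: x right, y down, z forward; pixel columns grow to the right and rows downward; lengths in m; the calibration is good to about 2 mm. The wrist camera is an equidistant fisheye: a pixel r from the principal point sees the ray r / f radians off the axis. A picture is of the moment at which its call begins: read the wrist's pose just before it. camera_info takes no time and is no camera call.
- hand_in(): hands the job in, once; it reports no verdict.
Trained networks look in the newest picture that a camera, given by its name, has taken for a name from the list of things; names that differ only in an ending like _2 or _b are one class to them, and where a whole thing is asked for, a point or a joint stands for the part that bears it (a point fixed in the world has none). Each returns a list of dicts, best first, with "score" (0 to 1); they miss things now and then, are a little off and sometimes report something else, mostly with a low value. They report only what shows in the picture. A call takes as long as a camera call.
- spot_in(label, camera): "centre" ([x, y, z] in m, in world coordinates, good to about 4 mm: the middle of the surface that is visible of it).
- silhouettes(label, camera): "region" (400x640 bool, what is visible of it).
The state is a dict: "time_s": time; "joint_positions": joint angles; "qvel": joint speeds; "tau": joint torques, N m; "position": TCP position; "tcp_rot": TCP orientation; "force": force on the tool from outside, world axes, zero at the start; "moment": the same for the moment, N m; "opening": opening from 0.0 (shut) to 1.0 (fully open).
Only numpy, scipy, OpenCV 4.12 (cv2) and the standard library are available. Lean on these libraries where they do the work, as an engineer would, in place of code of your own. Each camera call takes 0.05 s, during which the arm holds its last target.

## Task

Close the draw latch on the green test case: feel the crossbar of its wire loop down into the slot behind the hook-shaped keeper on the sprung end lid, then press the lever over and down flat, past centre, so that it stays shut by itself with the lid drawn in. Be gentle: do not jam the loop against the keeper or lean hard on the lever, and leave the other things on the bench where they are.

Things in the scene. Friction and masses are not known exactly. Their poses are not given: they have to be found in the camera images.
- case: Green anodised test case, fixed, 50 mm high, 90 wide (its y), steel draw latch on top. Origin on the bench right below the lever's pivot; x runs from the latch to the keeper, z up. Case body spans x -82 to 20; beyond a gap with two sprung guide rods the end lid spans x 46 to 108, as high and wide. The latch works in the plane y = 0.
- lever_pivot (a point): Lever's pivot axis (along the case's y), 66 mm above the bench, y = 0. Bracket around it: 71 mm over the bench, within 13 mm to either side. Closing takes up to about 5 N at the lever's end; centre is passed roughly 0.2 rad before flat, then the loop's pull shuts it.
- lever (a joint): Lever angle, rad: 0 = straight up; positive = swung away from the keeper; 1.57 = flat on its rest, pointing to the case's -x (shut, stop); -1.1 = stop leaning to the keeper. Light friction holds it where left. Steel strip 18 mm wide, 5 thick, from the pivot to a round end bar. Flat, the strip's top is 68.5 mm over the bench.
- lever_tip (a point): Centre of the round end bar (diameter 9, 22 mm long, along the case's y) at the lever's free end, 60.5 mm from the pivot.
- loop (a joint): Angle of the wire loop relative to the lever, rad; the loop's slope over the horizontal, rising towards the keeper, is lever + loop. Friction holds it up above a slope of about 0.45; lower, it sinks by its weight when let go. Two side wires 4 mm thick at y +-17 run 72 mm from the hinge to a crossbar. Lever and loop form a two-link chain: moving the barrel alone moves both.
- loop_hinge (a point): Loop's hinge on the lever, 18 mm from the lever's pivot: 17.8 along the lever and 2.5 to its back (away from the keeper when the lever is up).
- loop_bar (a point): Centre of the loop's crossbar (4 mm square, 38 long, along the case's y; square to the loop), 72 mm from the loop's hinge; this bar goes into the keeper's slot.
- loop_barrel (a point): Centre of the loop's finger barrel (diameter 10, 20 mm long, along the case's y), on a thin stem 34 mm out of the crossbar, square to the loop, upward. Pinch it from above across its 20 mm length, fingers closing along the case's y; it can turn between the fingers.
- lid (a joint): How far the end lid is drawn towards the case body against its springs, m: 0 = out (start), 0.024 = stop. About 5 N to start it, 0.45 N more per mm. With the latch properly shut it stands at about 0.003 to 0.021, depending on the keeper's setting.
- keeper_nominal (a point): Point of the lid's top (50 mm over the bench, y = 0), axes as the case's, moving with the lid: where the keeper's zero point is at mid setting. The steel keeper is clamped anywhere from 8 mm nearer the latch to 8 mm farther (along x), not reported: feel or see it. Base plate 9 high, x -14 to 17, y +-10, from the keeper's zero point.
- slot_nominal (a point): Middle of the slot's mouth at mid setting: 5.2 mm farther in x than keeper_nominal, 22 above the lid's top. The mouth is 7 mm wide in x, so the crossbar (up to 5 mm across when tilted) drops in only within 1 mm of the true middle. Latch side: flat-topped nose, 7 long in x, 16 wide in y, overhanging the slot. Far side: two posts 5 mm thick in x, at y 3.5 to 8 either side, 28 high; the stem passes between. Tops are knurled, not slippery.
- seat_nominal (a point): Crossbar centre when seated under the nose, at mid setting: keeper_nominal's x, 11 mm over the lid's top. Centre heights over the lid's top elsewhere: slot bottom 11 to 11.5; on the nose about 24.5; on the posts about 30.5. Seated with the lid out, the lever stands between -0.6 and 0.65 rad, depending on the setting.
- fuse_block: Bystander: cream ceramic fuse block, 70 x 32 x 32, origin under its middle. Leave alone.
- servo_housing: Bystander: grey plastic servo housing, 55 x 20 x 45, origin under its middle. Leave alone.
- bushing: Bystander: bronze bushing, diameter 28, 24 high, origin under its middle. Leave alone.
- screw_jar: Bystander: small clear jar with steel cap, diameter 40, 46 high, origin under its middle. Leave alone.
- screwdriver: Bystander: screwdriver, 170 long, lying. Leave alone.
- wrench: Bystander: small steel wrench, 140 long, lying. Leave alone.

How it is judged:
By the outcome, as a careful person would: the job done as asked, in the order asked, and still so for the second after the job is handed in, with the robot touching nothing.
It also fails if it takes over 72 s, if anything falls off the work surface, if the arm or the gripper's body presses on something with over 40 N, if the wrist force passes 120 N, or if a joint passes its speed limit or range.

## Working session

There is one attempt and no reset: what is moved stays moved. The work goes in short steps, Python scripts to look and compute and a shell command to move; the robot and the scene stay as the last step left them, time stands still between calls to the robot, and variables do not carry over. Pictures are saved under pics/ and viewed, and the job is handed in when it is done.

```bash
ls; mkdir -p pics; cat > h.py <<'E'
import numpy as np,cv2
from rig import *
def save(n,img,s=1):
    cv2.imwrite(f"pics/{n}.png",cv2.cvtColor(img,cv2.COLOR_RGB2BGR))
E
python3 - <<'E'
from h import *
s=read_state();print(s['time_s'],s['position'],s['tcp_rot'])
for c in ("scene","side","wrist"):
    p,d=capture(c);save(c+"0",p);print(c,camera_info(c))
    np.save(f"pics/{c}0d.npy",d)
for c in ("scene","side"):
  for l in ("case","lever_tip","loop_barrel","loop_bar","lever_pivot","loop_hinge"):
    r=spot_in(l,c);print(c,l,[(np.round(x['centre'],4).tolist(),round(x['score'],2)) for x in r[:2]])
E
```

```text
pics
0.0 [ 0.25517249 -0.56978547  0.24056376] [[ 4.08490762e-01 -9.12762324e-01 -4.86848526e-04]
 [-9.12759983e-01 -4.08490840e-01  2.10906546e-03]
 [-2.12394865e-03 -4.17157904e-04 -9.99997657e-01]]
scene {'vfov': 45.4808312762093, 'cx': 321.65619195638, 'cy': 211.10961914496502, 'R': array([[-5.43527694e-01,  8.39391205e-01,  2.26476624e-04],
       [ 5.12589892e-01,  3.32128957e-01, -7.91796665e-01],
       [-6.64702376e-01, -4.30247326e-01, -6.10784733e-01]]), 't': array([ 0.29724204, -0.2206662 ,  1.72977678])}
side {'vfov': 50.393896525556386, 'cx': 321.2750464946557, 'cy': 193.44109307771856, 'R': array([[-0.8723763 , -0.48878449, -0.00702265],
       [-0.36892471,  0.66774133, -0.64654163],
       [ 0.32070883, -0.56143676, -0.76284639]]), 't': array([0.51847082, 0.27095711, 0.81172149])}
wrist {'vfov': 65.70646984690485, 'cx': 316.61305405947604, 'cy': 197.68751719036737, 'tool_from_camera': array([[ 9.99999864e-01, -2.81870923e-04,  4.37835653e-04,
         3.11424299e-05],
       [ 1.54608543e-04,  9.63628081e-01,  2.67246886e-01,
        -7.36326006e-02],
       [-4.9723
[... 157 characters left out ...]
scene case [([0.5324, 0.0397, 0.0467], 0.74), ([0.463, 0.0581, 0.0522], 0.2)]
scene lever_tip [([0.5135, 0.0327, 0.1084], 0.82), ([0.4565, 0.0573, 0.05], 0.54)]
scene loop_barrel [([0.4602, 0.0566, 0.0491], 0.35)]
scene loop_bar [([0.5741, -0.0707, 0.0287], 0.46), ([0.4829, 0.0363, 0.123], 0.44)]
scene lever_pivot [([0.5326, 0.0422, 0.0503], 0.94)]
scene loop_hinge [([0.536, 0.0439, 0.0522], 0.48)]
side case []
side lever_tip [([0.4829, 0.0358, 0.1257], 0.62), ([0.4772, 0.0393, 0.131], 0.43)]
side loop_barrel [([0.4778, 0.0294, 0.1276], 0.58)]
side loop_bar [([0.4775, 0.0361, 0.1286], 0.69)]
side lever_pivot [([0.5032, 0.0429, 0.0489], 0.89)]
side loop_hinge [([0.4761, 0.037, 0.1271], 0.57)]
```

View pics/scene0.png

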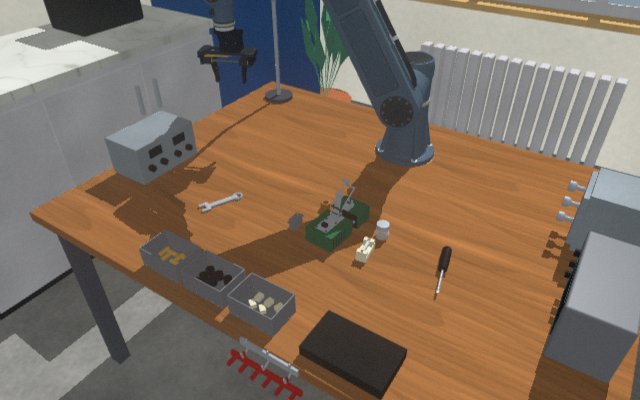

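View pics/side0.png

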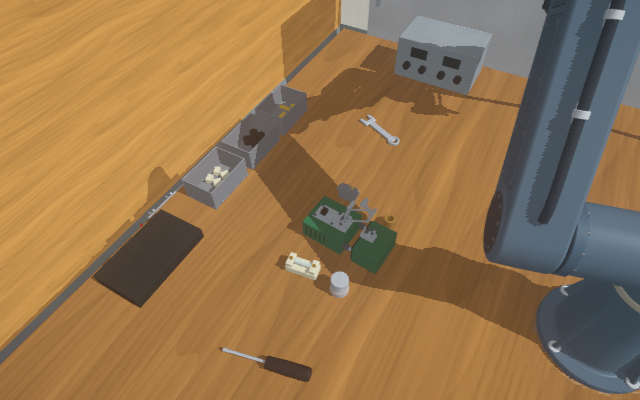

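The case sits around scene pixel (337,225) and side pixel (350,230). Its lid points towards the robot and the lever stands up. I'll zoom in on both.

```bash
python3 - <<'E'
import cv2
a=cv2.imread('pics/scene0.png')[165:265,275:405];b=cv2.imread('pics/side0.png')[170:280,290:410]
cv2.imwrite('pics/za.png',cv2.resize(a,None,fx=6,fy=6,interpolation=cv2.INTER_CUBIC))
cv2.imwrite('pics/zb.png',cv2.resize(b,None,fx=5.4,fy=5.4,interpolation=cv2.INTER_CUBIC))
E
```

```text
(no output)
```

View pics/za.png

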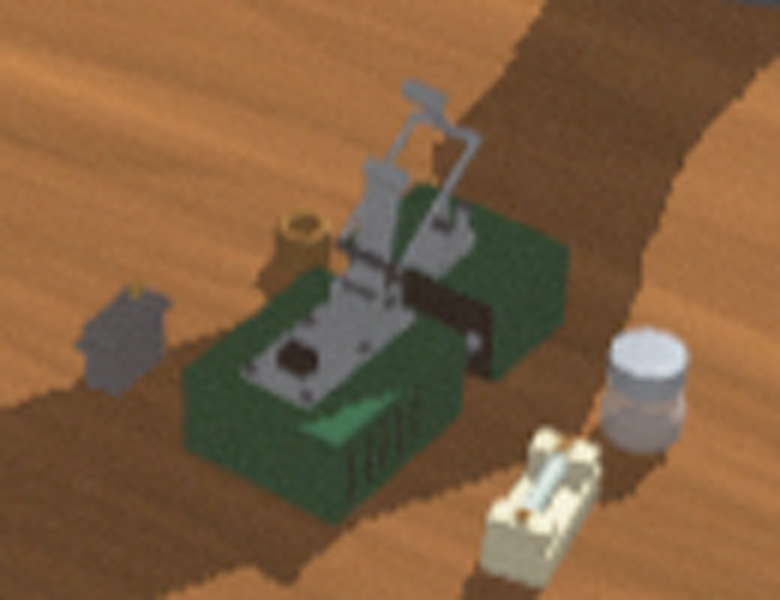

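View pics/zb.png

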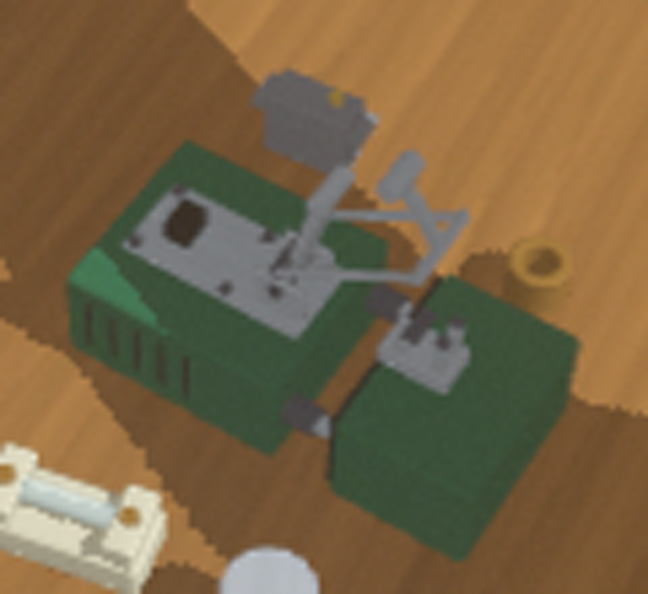

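View pics/wrist0.png

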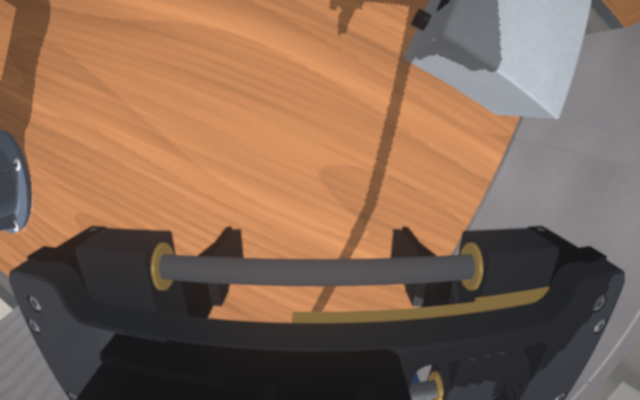

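Both views show the lever near upright and the loop rising towards the lid. The keeper's posts are on the lid at zoomed side pixel (430,330). Next I'll fit the case pose from the depth of the green tops.

```bash
cat >> h.py <<'E'
from scipy.optimize import least_squares, minimize
def cloud(c,d):
    i=camera_info(c);f=200/np.tan(np.radians(i['vfov']/2))
    v,u=np.mgrid[0:400,0:640];z=d
    P=np.stack([(u-i['cx'])/f*z,(v-i['cy'])/f*z,z],-1)
    return (P-i['t'])@i['R']
def proj(c,X):
    i=camera_info(c);f=200/np.tan(np.radians(i['vfov']/2))
    q=np.atleast_2d(X)@i['R'].T+i['t'];return np.c_[i['cx']+f*q[:,0]/q[:,2],i['cy']+f*q[:,1]/q[:,2]]
def fitcase(T):
    # T: Nx2 points on green tops; T must lie in body or lid rectangles, tight
    def cost(p):
        c,s=np.cos(p[2]),np.sin(p[2]);q=(T-p[:2])@np.array([[c,-s],[s,c]])
        dx=np.minimum(np.maximum(np.maximum(-.082-q[:,0],q[:,0]-.020),0),np.maximum(np.maximum(.046-q[:,0],q[:,0]-.108),0))
        dy=np.maximum(abs(q[:,1])-.045,0)
        return np.minimum(dx,.01).sum()+np.minimum(dy,.01).sum()
    return cost
E
python3 - <<'E'
from h import *
al=[]
for c in("scene","side"):
    img=cv2.cvtColor(cv2.imread(f"pics/{c}0.png"),cv2.COLOR_BGR2RGB).astype(int);P=cloud(c,np.load(f"pics/{c}0d.npy"))
    g=(img[...,1]>img[...,0]+12)&(img[...,1]>img[...,2]+5)
    g&=(np.abs(P[...,0]-.5)<.2)&(abs(P[...,1]-.04)<.2)
    Q=P[g];print(c,g.sum(),np.percentile(Q[:,2],[5,50,80,95,99]))
    T=Q[abs(Q[:,2]-.05)<.007];al.append(T);print(T.mean(0),T[:,2].mean())
for T in al+[np.vstack(al)]:
    f=fitcase(T[:,:2]);best=None
    for a in np.radians(np.arange(90,270,15)):
      for k in (0,.02):
        m=T.mean(0)[:2]-k*np.array([np.cos(a),np.sin(a)])
        r=minimize(f,[*m,a],method='Nelder-Mead',options=dict(initial_simplex=[[*m,a],[m[0]+.02,m[1],a],[m[0],m[1]+.02,a],[*m,a+.2]]))
        if best is None or r.fun<best.fun:best=r
    print(best.x,np.degrees(best.x[2]),best.fun/len(T))
E
```

```text
scene 1183 [0.01083195 0.04662068 0.04942112 0.05114484 0.0527142 ]
[0.52796255 0.04138219 0.04849912] 0.04849912269483244
side 2570 [0.01073253 0.04768642 0.04936913 0.05062298 0.05155319]
[0.49564402 0.03809342 0.04847261] 0.048472614106166476
[0.52528524 0.03228982 3.06317142] 175.50679404291273 1.0870932838142954e-05
[0.52076276 0.03025407 3.05368293] 174.9631436484181 0.0
[0.52249326 0.03125998 3.06016277] 175.33441106927557 3.897292276766497e-05
```

```bash
python3 -m jog '-.043 -.042 0 0 0 0 1; -.086 -.085 0 0 0 4 1; -.13 -.128 -.005 0 0 8 1; -.173 -.17 -.01 0 0 12 1; -.216 -.213 -.015 0 0 16 1; -.26 -.256 -.02 0 0 20 1; -.303 -.298 -.02 0 0 25 1; -.346 -.341 -.02 0 0 29 1'
```

```text
time_s: 1.75
position: [0.4259, -0.1137, 0.2621]
tcp_rot: [[-0.088, -0.996, 0.001], [-0.996, 0.088, -0.001], [0.001, -0.002, -1.0]]
force: [0.9, -0.7, -0.1]
opening: 0.998
```

```bash
python3 -m jog '-.05 -.014 0 0 0 0 1; -.1 -.028 0 0 0 0 1; -.153 -.043 0 0 0 0 1; -.153 -.043 0 0 0 0 1'; cat >> h.py <<'E'
def wcam():
    i=camera_info("wrist");s=read_state();M=np.eye(4);M[:3,:3]=s['tcp_rot'];M[:3,3]=s['position']
    return M@i['tool_from_camera'],200/np.tan(np.radians(i['vfov']/2)),i['cx'],i['cy']
def wcloud(W,d):
    M,f,cx,cy=W;v,u=np.mgrid[0:400,0:640];dx,dy=u-cx,v-cy;r=np.hypot(dx,dy)+1e-9;t=np.tan(np.minimum(r/f,1.4))
    P=np.stack([dx/r*t*d,dy/r*t*d,d],-1);return P@M[:3,:3].T+M[:3,3]
def wproj(W,X):
    M,f,cx,cy=W;q=(np.atleast_2d(X)-M[:3,3])@M[:3,:3];h=np.hypot(q[:,0],q[:,1]);th=np.arctan2(h,q[:,2]);return np.c_[cx+f*th*q[:,0]/h,cy+f*th*q[:,1]/h]
E
python3 - <<'E'
from h import *
import pickle
W=wcam();p,d=capture("wrist");save("w1",p);np.save("pics/w1d.npy",d);pickle.dump(W,open("pics/w1.pkl","wb"))
P=wcloud(W,d);img=p.astype(int)
g=(img[...,1]>img[...,0]+12)&(img[...,1]>img[...,2]+5)&(abs(P[...,2]-.05)<.008)
T=P[g];print(len(T),T.mean(0))
for l in ("lever_tip","loop_barrel","loop_bar","lever_pivot","loop_hinge","keeper_nominal"):
    r=spot_in(l,"wrist");print(l,[(np.round(x['centre'],4).tolist(),round(x['score'],2)) for x in r[:2]])
E
```

```text
time_s: 2.25
position: [0.4819, 0.0366, 0.2618]
tcp_rot: [[-0.079, -0.997, 0.001], [-0.997, 0.079, 0.0], [-0.001, -0.001, -1.0]]
force: [-0.4, -0.5, -0.2]
opening: 1.002
6241 [0.51404963 0.02878694 0.05013605]
lever_tip [([0.4914, 0.0292, 0.1156], 0.76)]
loop_barrel [([0.4809, 0.0331, 0.1271], 0.63)]
loop_bar [([0.4773, 0.0282, 0.1237], 0.97)]
lever_pivot [([0.5155, 0.0277, 0.049], 0.63), ([0.47, 0.1446, 0.0457], 0.2)]
loop_hinge [([0.4822, 0.0304, 0.1283], 0.85)]
keeper_nominal [([0.4584, 0.036, 0.0516], 0.66)]
```

View pics/w1.png

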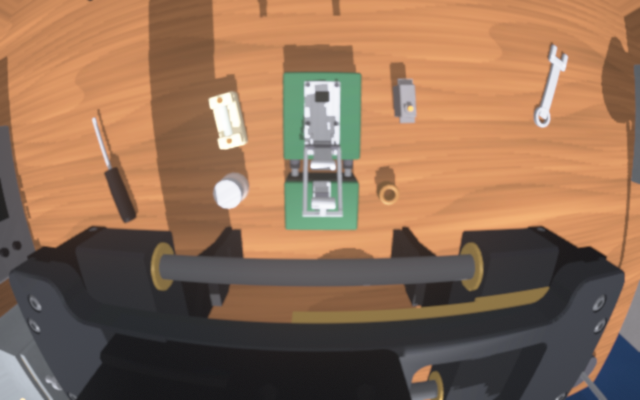

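The wrist view shows the case body at rows 72–158, the lid at rows 178–230 and the keeper near (322,190). Next I'll fit the case pose from this view and zoom in.

```bash
python3 - <<'E'
from h import *
import pickle
W=pickle.load(open("pics/w1.pkl","rb"));d=np.load("pics/w1d.npy");im=cv2.imread("pics/w1.png");img=im[...,::-1].astype(int)
P=wcloud(W,d)
g=(img[...,1]>img[...,0]+12)&(img[...,1]>img[...,2]+5)&(abs(P[...,2]-.05)<.006)
T=P[g][:,:2]
(c,wh,a)=cv2.minAreaRect(T.astype(np.float32)*1000);print(c,wh,a)
m=T.mean(0)
for a in (170,172,173,174,175,176,178):
    t=np.radians(a);R=np.array([[np.cos(t),-np.sin(t)],[np.sin(t),np.cos(t)]])
    q=T@R;hx=np.percentile(q,[0.3,99.7],axis=0)
    b=q[:,0];h,e=np.histogram(b,bins=np.arange(b.min(),b.max(),.004))
    print(a,hx.round(4).tolist(),np.diff(hx,axis=0).round(4))
np.save("pics/T.npy",T)
cv2.imwrite("pics/w1z.png",cv2.resize(im[60:240,270:375],None,fx=3.3*1,fy=3.3,interpolation=cv2.INTER_CUBIC))
E
```

```text
(510.21142578125, 28.938295364379883) (87.80747985839844, 187.72451782226562) 85.34651947021484
170 [[-0.5922, -0.1666], [-0.4029, -0.0676]] [[0.1892 0.099 ]]
172 [[-0.5954, -0.1465], [-0.4073, -0.0527]] [[0.1881 0.0937]]
173 [[-0.5967, -0.1364], [-0.4092, -0.0453]] [[0.1876 0.0911]]
174 [[-0.598, -0.1264], [-0.411, -0.0377]] [[0.187  0.0887]]
175 [[-0.5993, -0.1165], [-0.4123, -0.0298]] [[0.187  0.0867]]
176 [[-0.6008, -0.1084], [-0.4134, -0.0201]] [[0.1874 0.0884]]
178 [[-0.6032, -0.0932], [-0.4149, 0.0]] [[0.1884 0.0932]]
```

View pics/w1z.png

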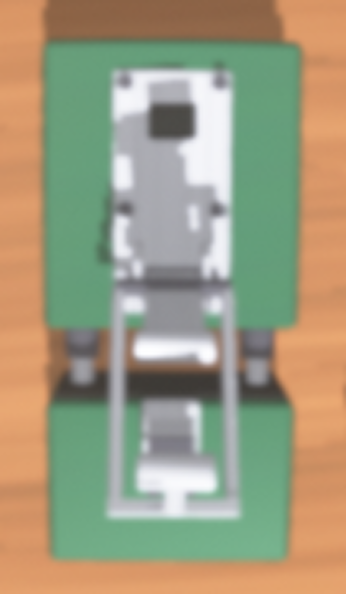

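```bash
cat >> h.py <<'E'
O=np.array([.523,.029]);YAW=np.radians(175.1);CX=np.array([np.cos(YAW),np.sin(YAW)]);CY=np.array([-CX[1],CX[0]])
def tocase(P):
    P=np.asarray(P);d=P[...,:2]-O;return np.stack([d@CX,d@CY,P[...,2]],-1)
def toworld(Q):
    Q=np.asarray(Q);xy=O+Q[...,:1]*CX+Q[...,1:2]*CY;return np.concatenate([xy,Q[...,2:]],-1)
E
python3 - <<'E'
from h import *
import pickle
W=pickle.load(open("pics/w1.pkl","rb"))
for c in ("scene","side","wrist"):
    n="w1" if c=="wrist" else c+"0"
    img=cv2.imread(f"pics/{n}.png")[...,::-1].astype(int);d=np.load(f"pics/{n}d.npy")
    P=wcloud(W,d) if c=="wrist" else cloud(c,d)
    q=tocase(P)*1000;g=(img[...,1]>img[...,0]+12)&(img[...,1]>img[...,2]+5)
    def rng(m):
        return (m.sum(),np.percentile(q[m],[1,50,99],axis=0).round(1).tolist()) if m.sum() else 0
    y=abs(q[...,1])
    print(c,"base",rng(~g&(y<15)&(q[...,0]>38)&(q[...,0]<100)&(abs(q[...,2]-58)<3.5)))
    m=~g&(y<14)&(q[...,0]>38)&(q[...,0]<105)&(q[...,2]>63)&(q[...,2]<84)
    print("tall",rng(m)); 
    if m.sum()<60: print(q[m].round(0).astype(int).tolist())
    print("top green body",rng(g&(abs(q[...,2]-50)<6)&(q[...,0]<30)&(q[...,0]>-95)),"lid",rng(g&(abs(q[...,2]-50)<6)&(q[...,0]>30)&(q[...,0]<120)))
    print("above",rng((y<30)&(q[...,2]>95)&(q[...,2]<160)&(abs(q[...,0])<120)))
    m=(y<30)&(q[...,2]>85)&(q[...,2]<170)&(abs(q[...,0])<120)
    print(sorted(q[m][::max(1,m.sum()//40)].round(0).astype(int).tolist()))
E
```

```text
scene base (np.int64(30), [[42.1, -11.8, 54.7], [53.9, -7.4, 57.2], [73.8, 2.8, 61.3]])
tall (np.int64(33), [[48.0, -10.8, 63.3], [59.0, -4.8, 69.6], [74.6, 5.1, 76.7]])
[[68, 1, 77], [73, 4, 70], [70, -5, 76], [75, -5, 72], [66, 3, 71], [71, 3, 68], [67, -7, 74], [68, -9, 75], [54, 5, 73], [69, 5, 64], [71, 3, 64], [66, -8, 72], [69, -9, 70], [58, 1, 69], [58, -3, 71], [61, -4, 70], [66, -8, 68], [67, -10, 69], [58, 4, 65], [54, -3, 70], [51, -8, 74], [54, -9, 72], [59, -9, 70], [66, -8, 65], [53, 0, 65], [56, -1, 64], [55, -5, 67], [52, -10, 70], [53, -3, 63], [51, -8, 67], [54, -9, 66], [50, -9, 64], [47, -11, 63]]
top green body (np.int64(452), [[-83.9, -47.4, 44.5], [-45.9, -23.8, 48.6], [15.1, 40.1, 52.6]]) lid (np.int64(218), [[46.9, -47.4, 44.8], [78.5, -22.6, 48.8], [105.5, 37.4, 52.1]])
above (np.int64(171), [[4.1, -21.2, 96.0], [26.6, -3.1, 120.0], [62.7, 16.8, 156.7]])
[[-1, 4, 89], [1, -5, 88], [1, 15, 86], [2, -15, 85], [2, -8, 85], [3, -11, 93], [5, -6, 93], [5, -6, 96], [5, -5, 99], [5, 15, 87], [6, -5, 109], [7, -7, 103], [7, 0, 113], [7, 3, 115], [8, -3, 104], [8, -
[... 1827 characters left out ...]
[106.1, 44.1, 51.9]])
above (np.int64(1301), [[4.8, -18.6, 96.0], [37.6, 0.5, 125.5], [63.4, 19.8, 158.2]])
[[-1, -15, 85], [0, 8, 86], [1, 12, 87], [2, 16, 86], [3, 19, 87], [5, -15, 87], [5, 8, 96], [6, -1, 103], [8, 2, 111], [8, 18, 91], [9, 4, 120], [11, -2, 129], [12, -15, 93], [12, 7, 130], [15, -16, 97], [15, 0, 129], [15, 9, 130], [18, -9, 127], [19, -15, 99], [24, 17, 102], [29, -17, 104], [33, -18, 106], [36, -19, 109], [38, -5, 154], [38, 2, 155], [39, -17, 112], [39, 9, 156], [41, -4, 157], [42, 2, 157], [42, 17, 114], [43, 9, 157], [47, -17, 117], [51, -15, 119], [54, 2, 139], [55, -16, 123], [56, 16, 123], [59, 12, 125], [60, 11, 127], [61, 10, 126], [62, 8, 126], [63, 7, 125]]
```

```bash
sed -i 's/O=np.array(\[.523,.029\])/O=np.array([.523,.028])/' h.py; python3 - <<'E'
from h import *
import pickle
W=pickle.load(open("pics/w1.pkl","rb"))
for c in ("side","wrist"):
    n="w1" if c=="wrist" else c+"0"
    img=cv2.imread(f"pics/{n}.png")[...,::-1].astype(int);d=np.load(f"pics/{n}d.npy")
    P=wcloud(W,d) if c=="wrist" else cloud(c,d)
    q=tocase(P)*1000;g=(img[...,1]>img[...,0]+12)&(img[...,1]>img[...,2]+5)
    y=abs(q[...,1])
    m=~g&(y<14)&(q[...,0]>38)&(q[...,0]<105)&(q[...,2]>53)&(q[...,2]<84)
    for r in range(400):
        if m[r].any():
            k=np.where(m[r])[0]
            print(c,r,' '.join(f"{a:.0f},{b:.0f},{z:.0f}" for a,b,z in q[r,k][::1 if c=='side' else 3]))
E
```

```text
side 227 56,6,72 58,8,70
side 228 48,9,58 55,4,70 58,3,72 59,6,70 61,7,71 69,8,76
side 229 48,6,58 49,8,57 55,0,71 57,1,71 58,2,70 60,3,71 62,5,70 69,4,77 71,5,78 72,6,77
side 230 47,4,56 49,4,57 51,4,59 57,-4,73 59,-3,73 60,-1,73 62,-0,73 69,4,73 72,3,77 74,4,77
side 231 47,-1,58 49,-0,59 51,1,59 56,-6,71 58,-5,71 59,-2,69 61,-2,71 59,8,57 61,9,57 70,4,71 72,4,72 74,3,75
side 232 48,-3,58 49,-1,56 55,-7,68 58,-9,73 59,-7,71 61,-5,71 62,-3,68 60,6,57 62,6,58 70,-5,78 71,-4,77 71,2,70 72,4,69 74,5,69
side 233 48,-7,58 49,-5,57 51,-4,58 55,-8,66 57,-8,67 60,-9,71 62,-8,71 60,2,58 62,3,58 63,5,56 70,-6,75 72,-5,75 74,-5,77 73,3,66 74,7,63
side 234 47,-9,56 48,-8,56 51,-9,60 53,-8,60 56,-8,62 59,-10,67 58,-2,57 60,-2,58 61,-0,58 62,2,56 69,-8,73 71,-8,74 73,-7,76 74,-4,73 73,4,63 73,8,57 75,10,57
side 235 47,-10,54 50,-10,56 52,-11,59 54,-10,60 56,-7,58 58,-7,59 59,-5,58 61,-5,59 62,-2,57 64,0,55 68,-6,67 71,-7,70 74,-9,76 72,2,60 74,2,61 75,5,59 77,6,59
side 236 52,-10,54 54,-9,56 57,-9,57 58,-8,57 60,-6,57 62,-6,57 64,-5,58 65,-3,57 69,-7,65 71,-7,67 74,-8,70 73,0,59 74,2,59 76,4,57 78
[... 732 characters left out ...]
60 50,-6,59 50,-2,59 50,1,58 50,4,59 50,8,58
wrist 187 51,-9,60 50,-6,62 50,-2,62 50,1,61 50,4,62 51,8,59
wrist 188 52,-9,59 51,-6,65 51,-2,63 51,1,65 51,4,65 52,8,60
wrist 189 53,-9,59 52,-6,64 52,-2,65 52,1,65 52,4,64 53,8,60
wrist 190 55,-9,58 53,-6,66 53,-2,65 53,1,66 52,4,67 54,8,60
wrist 191 56,-9,59 53,-6,69 53,-3,68 53,1,68 53,4,68 56,8,58
wrist 192 57,-9,60 54,-5,72 54,-1,71 54,2,71 53,5,72
wrist 193 58,-9,58 55,-6,72 55,-3,72 54,1,74 55,4,72 58,8,60
wrist 194 59,-9,60 55,-6,74 55,-3,74 56,1,72 56,4,72 59,8,60
wrist 195 60,-9,61 57,-6,72 56,-3,74 57,1,72 57,4,72 60,8,59
wrist 196 62,-9,59 58,-6,71 58,-2,72 58,1,72 58,4,73 61,8,60
wrist 208 70,-7,78 70,5,78
wrist 209 71,-7,78 72,5,77
```

```bash
cat >> h.py <<'E'
PV=np.array([0,66.]);LH=np.hypot(17.8,2.5);LB=np.hypot(72,34);AB=np.arctan2(34,72)
def hinge(th): return PV+17.8*np.array([-np.sin(th),np.cos(th)])+2.5*np.array([-np.cos(th),-np.sin(th)])
def fk(th,s):
    h=hinge(th);b=h+72*np.array([np.cos(s),np.sin(s)]);return b,b+34*np.array([-np.sin(s),np.cos(s)])
def solve(target,which,x0=(-.2,.5)):
    r=least_squares(lambda p:fk(*p)[which]-np.asarray(target,float),x0);return r.x,np.abs(r.fun).max()
def tipp(th): return PV+60.5*np.array([-np.sin(th),np.cos(th)])
E
python3 - <<'E'
from h import *
import pickle
W=pickle.load(open("pics/w1.pkl","rb"))
for c in ("side","scene","wrist"):
    n="w1" if c=="wrist" else c+"0"
    d=np.load(f"pics/{n}d.npy")
    P=wcloud(W,d) if c=="wrist" else cloud(c,d)
    q=tocase(P)*1000
    m=(abs(q[...,1])<20)&(q[...,2]>145)&(q[...,2]<170)&(abs(q[...,0]-42)<15)
    print(c,m.sum(),q[m].min(0).round(1),q[m].max(0).round(1),np.median(q[m],axis=0).round(1))
    m=(abs(q[...,1])<25)&(q[...,2]>112)&(q[...,2]<135)&(abs(q[...,0]-61)<5)
    print(' bar',m.sum(),q[m].min(0).round(1),q[m].max(0).round(1),np.median(q[m],axis=0).round(1))
    m=(abs(q[...,1])<25)&(q[...,2]>118)&(q[...,2]<138)&(abs(q[...,0]-14)<8)
    print(' tip',m.sum(),q[m].min(0).round(1),q[m].max(0).round(1),np.median(q[m],axis=0).round(1))
print(solve((42.2,152),1))
for p in [(64,90),(64,82),(64,76),(64,70),(64,61.5),(59,61)]:
    x,e=solve(p,0,(.2,0));print(p,x,e,fk(*x)[1],tipp(x[0]))
E
```

```text
side 59 [ 39.8 -11.2 145.5] [ 50.9  10.4 158.3] [ 45.3  -2.9 154.3]
 bar 65 [ 56.  -19.3 120.1] [ 65.5  18.5 134.1] [ 62.  -2. 125.]
 tip 44 [ 11.8 -12.1 121.6] [ 20.1   9.8 129.5] [ 17.   -2.4 127. ]
scene 26 [ 34.9 -14.  148.5] [ 44.9   8.4 156.8] [ 39.1  -3.4 153.8]
 bar 20 [ 56.3 -20.9 117.9] [ 64.1  16.  128.7] [ 60.5  -5.3 123.8]
 tip 31 [  7.1 -15.1 118.2] [ 17.2   8.7 130.4] [ 10.7  -3.8 126.2]
wrist 259 [ 36.9 -10.  145.3] [ 49.3   9.4 159. ] [ 40.5  -0.7 156.7]
 bar 227 [ 56.  -19.1 122.4] [ 64.   19.2 134.6] [ 60.7  -0.2 125.8]
 tip 247 [  9.4 -10.5 118.3] [ 18.1   9.6 131.2] [ 12.8  -0.6 128.5]
(array([-0.18684272,  0.58356754]), np.float64(7.645439836778678e-12))
(64, 90) [0.29618961 0.1072162 ] 2.842170943040401e-14 [ 60.3616293 123.8047668] [-17.65861084 123.86556371]
(64, 82) [ 0.32171161 -0.00133757] 1.4210854715202004e-14 [ 64.0454773  115.99996959] [-19.12954449 123.3960846 ]
(64, 76) [ 0.30502055 -0.08660243] 0.0 [ 66.94080354 109.87257998] [-18.16892296 123.70736728]
(64, 70) [ 0.25375772 -0.17593911] 1.5631940186722204e-13 [ 69.95111605 103.47512835] [-15.18810802 124.56254242]
(64, 61.5) [ 0.11901699 -0.3087317 ] 7.105427357601002e-15 [74.33091857 93.89247014] [ -7.18354066 126.07201298]
(59, 61) [ 0.46589855 -0.27829763] 1.4210854715202004e-14 [68.34045206 93.69183316] [-27.17815891 120.05180551]
```

```bash
cat >> h.py <<'E'
def delta(q):  # case mm target TCP -> tool shift m + yaw fix deg
    s=read_state();R=np.array(s['tcp_rot']);w=toworld(np.array(q,float)/1000);d=R.T@(w-s['position'])
    Rt=np.c_[np.r_[CY,0],np.r_[CX,0],[0,0,-1.]];rv=cv2.Rodrigues(R.T@Rt)[0].ravel()
    print('tcp case',(tocase(np.array(s['position']))*1000).round(2),'shift',d.round(4),'turn',np.degrees(rv).round(2),'F',np.array(s['force']).round(2),'t',s['time_s']);return d
E
python3 -c "
from h import *
delta((42,-.3,158))"
```

```text
tcp case [ 42.32  -0.55 261.58] shift [ 0.0002 -0.0003  0.1036] turn [ 0.01 -0.01 -0.12] F [-1.17 -0.36 -0.65] t 2.6
```

```bash
python3 -m jog '0 0 .04 0 0 0 .8; 0 0 .08 0 0 0 .6; 0 0 .1036 0 0 0 .5; 0 0 .1036 0 0 0 .4; 0 0 .1036 0 0 0 .4'; python3 - <<'E'
from h import *
delta((42,-.3,158))
p,d=capture("wrist");save("w2",p)
p,d=capture("side");cv2.imwrite("pics/s2.png",cv2.resize(p[150:290,270:430,::-1],None,fx=4,fy=4,interpolation=cv2.INTER_CUBIC))
E
```

```text
time_s: 3.22
position: [0.4819, 0.0328, 0.1587]
tcp_rot: [[-0.086, -0.996, 0.002], [-0.996, 0.086, -0.0], [0.0, -0.002, -1.0]]
force: [0.5, -0.6, 0.6]
opening: 0.517
tcp case [ 41.41  -1.25 158.74] shift [0.001  0.0006 0.0007] turn [-0.09 -0.01 -0.05] F [ 0.54 -0.63  0.62] t 3.225
```

View pics/w2.png

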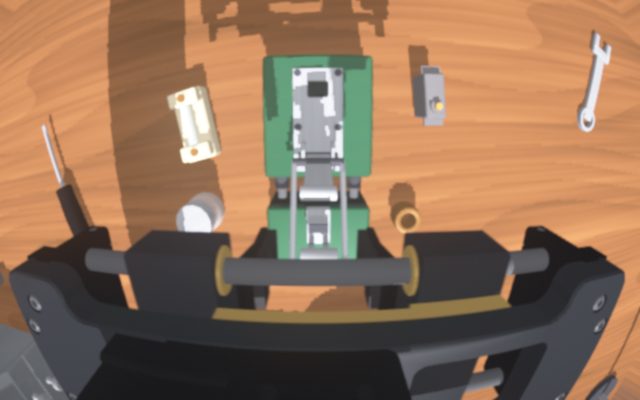

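View pics/s2.png

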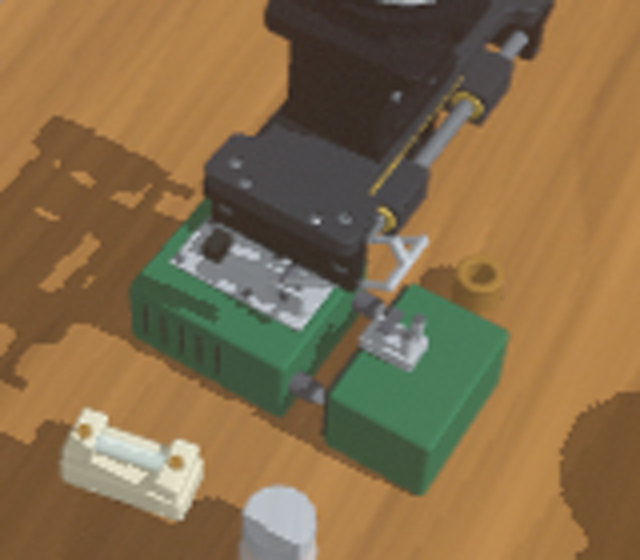

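The barrel sits between the open fingers, and the keeper and its posts show at wrist pixel (318,225). Now I'll close on the barrel.

```bash
python3 -m jog '.001 .0005 .001 0 0 0 .35; .001 .0005 .001 0 0 0 .25; .001 .0005 .001 0 0 0 .18; .001 .0005 .001 0 0 0 .18; .001 .0005 .001 0 0 0 .18'; python3 - <<'E'
from h import *
import pickle
W=wcam();p,d=capture("wrist");save("w3",p);np.save("pics/w3d.npy",d)
delta((42,-.3,158))
q=tocase(wcloud(W,d))*1000;img=p.astype(int)
g=(img[...,1]>img[...,0]+12)&(img[...,1]>img[...,2]+5)
def rng(m): return m.sum(),np.percentile(q[m],[1,99],axis=0).round(1).tolist()
print(rng(g&(abs(q[...,2]-50)<4)&(q[...,0]<30)&(q[...,0]>-95)&(abs(q[...,1])<60)),rng(g&(abs(q[...,2]-50)<4)&(q[...,0]>30)&(q[...,0]<115)&(abs(q[...,1])<60)))
m=~g&(abs(q[...,1])<12)&(q[...,0]>38)&(q[...,0]<100)&(q[...,2]>53)&(q[...,2]<84)
for r in range(400):
    k=np.where(m[r])[0]
    if len(k): print(r,' '.join(f"{a:.1f},{b:.0f},{z:.0f}" for a,b,z in q[r,k][::5]))
E
```

```text
time_s: 3.95
position: [0.4803, 0.0323, 0.157]
tcp_rot: [[-0.085, -0.996, -0.001], [-0.996, 0.085, -0.0], [0.001, 0.001, -1.0]]
force: [-2.5, -2.2, 2.2]
opening: 0.224
tcp case [ 42.93  -0.64 157.03] shift [ 0.0003 -0.0009 -0.001 ] turn [ 0.03 -0.02  0.02] F [-1.37 -2.65  2.29] t 4.0
(np.int64(7544), [[-80.2, -43.8, 48.5], [17.7, 42.9, 52.0]]) (np.int64(2171), [[45.9, -43.2, 47.3], [84.4, 42.7, 51.6]])
206 44.9,-10,54 44.8,-5,54 45.0,-0,53 44.8,5,54
207 45.0,-9,56 44.8,-5,57 44.9,-1,57 45.1,3,56 44.8,7,57
208 45.3,-10,58 44.8,-6,60 45.2,-2,59 45.1,2,59 45.3,6,58
209 45.9,-10,59 45.8,-6,59 46.1,-2,58 46.1,2,58 45.8,6,59
210 46.6,-9,60 46.8,-5,59 47.0,-1,58 46.6,3,59 46.5,7,60
211 47.5,-9,59 47.4,-5,60 47.5,-1,59 47.5,3,59 47.6,7,59
212 48.6,-9,59 48.6,-5,59 48.3,-1,60 48.1,3,60 48.5,7,59
213 49.0,-9,60 49.3,-5,59 49.6,-1,58 49.3,3,59 49.2,7,59
214 50.4,-9,58 49.6,-5,61 49.9,-1,60 49.8,3,60 49.5,7,61
215 51.3,-9,58 50.0,-5,62 50.3,-1,61 50.5,3,61 49.7,7,63
216 52.0,-9,59 50.8,-5,62 50.7,-1,63 50.9,3,62 51.3,7,61
217 52.6,-9,60 51.5,-5,63 51.2,-1,64 51.4,3,63 51.2,7,64
218 54.3,-10,57 5
[... 814 characters left out ...]
0 65.8,-1,60 66.3,3,59 65.7,7,60
233 66.8,-10,60 67.1,-5,59 67.0,-1,59 66.6,3,60 67.0,7,59
234 67.4,-10,60 67.5,-5,60 67.9,-1,59 68.0,3,59 67.8,7,59
235 68.4,-10,60 67.4,-5,63 69.1,-1,58 68.5,3,60 67.5,7,62
236 69.4,-10,60 67.3,-5,65 69.3,-1,60 69.5,3,60 67.2,7,65
237 70.5,-10,59 67.1,-5,68 70.6,-1,59 71.1,3,58 66.9,7,68
238 71.5,-10,59 67.0,-5,70 71.6,-1,59 71.3,3,60 67.1,7,70
239 72.8,-10,58 67.7,-5,70 72.1,-1,60 72.6,3,59 67.9,7,70
240 73.9,-10,58 67.9,-5,72 73.5,-1,59 73.3,3,59 67.8,7,72
241 74.4,-10,59 67.8,-5,74 74.6,-1,58 74.3,3,59 67.4,7,75
242 67.2,-8,77 67.5,-4,77 67.4,7,77
243 68.2,-7,77 67.3,3,79
244 68.7,-7,78 68.8,4,78
245 69.4,-7,78 69.5,4,78
246 70.2,-7,79 70.5,4,78 70.3,7,78
```

View pics/w3.png

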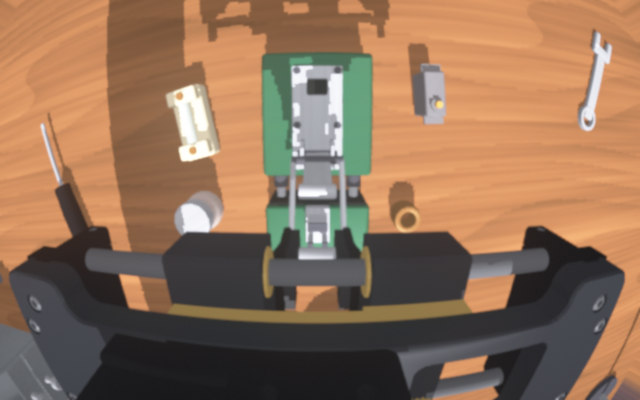

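```bash
cat >> h.py <<'E'
def seebar(tag=None,x0=None,verbose=True):
    W=wcam();s=read_state();p,d=capture("wrist")
    if tag: save(tag,p);np.save(f"pics/{tag}d.npy",d)
    q=tocase(wcloud(W,d))*1000;t=tocase(np.array(s['position']))*1000
    return q,p,t,s
E
python3 - <<'E'
from h import *
q,p,t,s=seebar()
print(t,s['force'])
# all non-far points near loop
m=(abs(q[...,1])<22)&(q[...,2]>82)&(q[...,2]<150)&(q[...,0]>-20)&(q[...,0]<80)
for r in range(120,300):
    k=np.where(m[r])[0]
    if len(k): print(r,' '.join(f"{c}:{a:.0f},{b:.0f},{z:.0f}" for c,(a,b,z) in zip(k[::6],q[r,k][::6])))
E
```

```text
[ 42.9276186   -0.63515683 157.03054663] [-1.36956074 -2.64957536  2.2926101 ]
156 292:-1,-18,85 298:-1,-14,85 304:-1,-10,84 310:-1,-5,84 317:-1,-1,85 323:-1,4,84 329:-1,8,85 335:-1,12,85 341:-1,16,86
157 292:-1,-18,87 298:-1,-14,86 305:-1,-9,86 311:-1,-5,87 317:-1,-1,86 323:-1,4,87 329:-1,8,86 335:-1,12,85 341:-1,16,87
158 292:-0,-18,87 298:-0,-14,87 304:-0,-10,87 310:0,-5,86 316:-0,-1,88 322:-0,3,88 328:-0,7,87 334:-0,11,87 340:-0,15,88
159 290:1,-19,85 296:1,-15,85 302:1,-11,87 308:1,-7,86 314:1,-3,86 320:1,2,87 326:1,6,86 332:1,10,86 338:1,14,87
160 290:2,-20,85 296:1,-15,87 302:1,-11,87 308:1,-7,87 314:1,-3,87 320:1,2,86 326:1,6,87 332:1,10,87 338:1,14,87
161 290:2,-19,86 296:2,-15,88 302:2,-11,87 308:2,-7,88 314:2,-3,87 320:2,2,86 326:2,6,88 332:2,10,87 338:2,14,88
162 290:3,-19,86 296:3,-15,87 302:3,-11,88 308:3,-7,88 314:3,-3,88 321:3,2,88 327:3,6,88 333:3,11,88 339:3,15,87
163 290:3,-19,87 296:4,-15,86 302:3,-11,87 308:3,-7,90 314:3,-3,91 320:3,2,88 326:3,6,90 332:4,10,86 338:3,14,86 344:4,18,86
164 290:4,-19,87 305:3,-9,93 311:3,-5,92 317:4,-1,91 323:3,4,91 329:4,8,90 343:4
[... 4872 characters left out ...]
5:33,-13,141 335:33,9,141 341:33,13,141 347:31,16,145
232 283:31,-19,147 289:31,-16,148 295:33,-13,142 335:33,9,142 341:32,12,143 347:31,16,146
233 282:31,-19,148 288:31,-16,147 294:33,-13,144 334:33,9,143 340:33,12,143 346:31,15,148
234 282:32,-19,148 288:31,-16,149 294:33,-13,145 334:33,9,145 340:32,12,146 346:31,15,149
235 282:32,-19,150 291:33,-15,146 297:33,-11,147 337:33,10,146 343:33,13,146
236 290:33,-15,148 296:33,-12,148 336:33,10,148 342:33,13,148
237 289:33,-15,150 298:33,-11,148 341:33,12,149
238 299:35,-10,144
239 299:36,-10,145
240 299:36,-10,146
241 299:37,-10,145
242 299:37,-10,147
243 299:38,-10,145
244 299:39,-10,145
245 299:39,-10,146
246 299:39,-10,147
247 299:40,-10,146
```

```bash
python3 - <<'E'
from h import *
a=np.array([-.23,.585]);b=solve((64,90),0,(.2,0))[0];c=solve((64,84),0,(.2,0))[0]
B0=fk(*a)[1];print(fk(*a))
for k in np.linspace(0,1,9)[1:]:
    x=a+(b-a)*k;br,bl=fk(*x);print(k,br.round(1),'shift y %.4f z %.4f'%((bl-B0)[0]/1000,-(bl-B0)[1]/1000))
bl=fk(*c)[1];print('84: y %.4f z %.4f'%((bl-B0)[0]/1000,-(bl-B0)[1]/1000))
E
```

```text
(array([ 61.65110412, 123.65956117]), array([ 42.87632512, 152.00577209]))
0.125 [ 62.7 120.1] shift y 0.0028 z 0.0025
0.25 [ 63.6 116.3] shift y 0.0055 z 0.0053
0.375 [ 64.2 112.3] shift y 0.0079 z 0.0085
0.5 [ 64.6 108.1] shift y 0.0102 z 0.0119
0.625 [ 64.8 103.8] shift y 0.0123 z 0.0156
0.75 [64.8 99.3] shift y 0.0143 z 0.0195
0.875 [64.5 94.7] shift y 0.0160 z 0.0238
1.0 [64. 90.] shift y 0.0175 z 0.0282
84: y 0.0202 z 0.0340
```

```bash
python3 -m jog '0 .0028 .0025 0 0 0 .18; 0 .0055 .0053 0 0 0 .18; 0 .0079 .0085 0 0 0 .18; 0 .0102 .0119 0 0 0 .18; 0 .0123 .0156 0 0 0 .18; 0 .0143 .0195 0 0 0 .18; 0 .016 .0238 0 0 0 .18; 0 .0175 .0282 0 0 0 .18'; python3 - <<'E'
from h import *
q,p,t,s=seebar("w4")
delta((60.4,-.5,128.8))
x,e=solve((t[0],t[2]-5),1,(.2,.1));print('est',x,fk(*x)[0],'tip',tipp(x[0]))
# tip & wires
m=(abs(q[...,1])<12)&(q[...,2]>115)&(q[...,2]<135)&(q[...,0]<25)&(q[...,0]>-40)
print('tip',m.sum(),q[m].min(0).round(1),q[m].max(0).round(1))
m=(abs(abs(q[...,1])-16.5)<4)&(q[...,2]>76)&(q[...,0]>5)&(q[...,0]<45)&(q[...,2]<115)
print('wire',m.sum(),np.polyfit(q[m][:,0],q[m][:,2],1))
r,_=capture("side");cv2.imwrite("pics/s4.png",cv2.resize(r[150:290,270:430,::-1],None,fx=4,fy=4,interpolation=cv2.INTER_CUBIC))
E
```

```text
time_s: 5.05
position: [0.4632, 0.0338, 0.1284]
tcp_rot: [[-0.085, -0.996, 0.0], [-0.996, 0.085, -0.0], [0.0, -0.0, -1.0]]
force: [-1.7, -4.5, 2.4]
opening: 0.216
tcp case [ 60.38  -0.76 127.94] shift [ 0.0003  0.     -0.0009] turn [ 0.02 -0.    0.01] F [-0.26 -4.2   1.46] t 5.1
est [0.32104399 0.10394164] [63.62222327 89.57197205] tip [-19.09122157 123.40884304]
tip 937 [-21.6 -11.8 115.1] [-12.   10.4 130.4]
wire 823 [ 0.10776549 85.13049107]
```

View pics/s4.png

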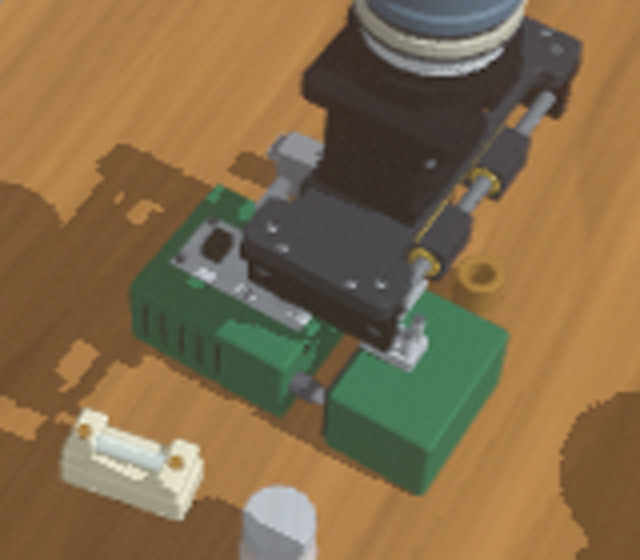

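View pics/w4.png

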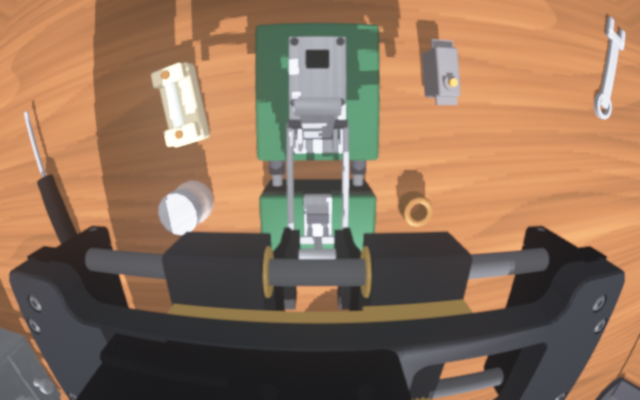

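```bash
python3 -m jog '0 .0018 .0038 0 0 0 .18; 0 .0037 .0078 0 0 0 .18; 0 .0046 .0098 0 0 0 .18; 0 .0056 .0118 0 0 0 .18; 0 .0056 .0118 0 0 0 .18'; cat >> h.py <<'E'
def est(off=(0,-5)):
    s=read_state();t=tocase(np.array(s['position']))*1000
    x,e=solve((t[0]+off[0],t[2]+off[1]),1,(.2,.1));print('tcp',t.round(2),'lever,slope',x.round(3),'bar',fk(*x)[0].round(2),'tip',tipp(x[0]).round(1),'F',np.array(s['force']).round(2),'t',s['time_s'],'op',round(s['opening'],3))
E
python3 -c "
from h import *
est()"
```

```text
time_s: 5.78
position: [0.4579, 0.0344, 0.1169]
tcp_rot: [[-0.085, -0.996, 0.001], [-0.996, 0.085, -0.0], [0.0, -0.001, -1.0]]
force: [1.2, -4.6, 0.8]
opening: 0.218
tcp [ 65.45  -0.8  116.89] lever,slope [ 0.342 -0.055] bar [63.57 77.94] tip [-20.3 123. ] F [ 1.23 -4.57  0.76] t 5.775 op 0.218
```

```bash
python3 -m jog '0 .0010 .0021 0 0 0 .18; 0 .0015 .0032 0 0 0 .18; 0 .002 .0042 0 0 0 .18; 0 .002 .0042 0 0 0 .18'; python3 -c "
from h import *
est()"
```

```text
time_s: 6.28
position: [0.4558, 0.0346, 0.1127]
tcp_rot: [[-0.085, -0.996, 0.001], [-0.996, 0.085, -0.0], [0.0, -0.001, -1.0]]
force: [1.3, -5.6, 1.8]
opening: 0.222
tcp [ 67.55  -0.8  112.7 ] lever,slope [ 0.313 -0.115] bar [63.66 73.92] tip [-18.6 123.6] F [ 1.35 -5.56  1.76] t 6.275 op 0.222
```

```bash
python3 -m jog '0 .0005 .0011 0 0 0 .18; 0 .001 .0022 0 0 0 .18; 0 .0015 .0032 0 0 0 .18; 0 .0015 .0032 0 0 0 .18'; python3 -c "
from h import *
est()"
```

```text
time_s: 6.78
position: [0.4543, 0.0347, 0.1095]
tcp_rot: [[-0.085, -0.996, 0.001], [-0.996, 0.085, -0.0], [0.0, -0.001, -1.0]]
force: [1.0, -5.1, 1.7]
opening: 0.219
tcp [ 69.06  -0.78 109.51] lever,slope [ 0.286 -0.159] bar [63.66 70.94] tip [-17.1 124. ] F [ 1.01 -5.13  1.67] t 6.775 op 0.219
```

```bash
python3 - <<'E'
from h import *
a=fk(*solve((63.7,70.9),0,(.2,0))[0])[1]
for z in (69,67,65,64,63,62,61):
    x=solve((63.7,z),0,(.2,0))[0];d=fk(*x)[1]-a;print(z,x.round(3),'y %.4f z %.4f'%(d[0]/1e3,-d[1]/1e3))
E
python3 -m jog '0 .0005 .0011 0 0 0 .18; 0 .001 .0021 0 0 0 .18; 0 .0015 .0032 0 0 0 .18; 0 .002 .0043 0 0 0 .18; 0 .002 .0043 0 0 0 .18'; python3 -c "
from h import *
est()"
```

```text
69 [ 0.261 -0.189] y 0.0010 z 0.0021
67 [ 0.234 -0.22 ] y 0.0020 z 0.0043
65 [ 0.203 -0.252] y 0.0030 z 0.0065
64 [ 0.185 -0.268] y 0.0036 z 0.0077
63 [ 0.167 -0.283] y 0.0041 z 0.0088
62 [ 0.148 -0.299] y 0.0046 z 0.0100
61 [ 0.128 -0.315] y 0.0051 z 0.0111
time_s: 7.4
position: [0.4522, 0.0349, 0.1052]
tcp_rot: [[-0.085, -0.996, 0.0], [-0.996, 0.085, -0.0], [0.0, -0.0, -1.0]]
force: [1.3, -4.6, 1.5]
opening: 0.22
tcp [ 71.09  -0.78 105.22] lever,slope [ 0.236 -0.22 ] bar [63.68 67.04] tip [-14.1 124.8] F [ 1.27 -4.63  1.5 ] t 7.4 op 0.22
```

Free at 67 mm, which is inside the slot. I'll continue to the bottom in small steps.

```bash
python3 -m jog '0 .0005 .0011 0 0 0 .18; 0 .001 .0022 0 0 0 .18; 0 .0015 .0033 0 0 0 .18; 0 .002 .0044 0 0 0 .18; 0 .002 .0044 0 0 0 .18'; python3 -c "
from h import *
est()"
```

```text
time_s: 8.02
position: [0.4503, 0.035, 0.1008]
tcp_rot: [[-0.085, -0.996, 0.001], [-0.996, 0.085, -0.0], [0.0, -0.001, -1.0]]
force: [1.3, -4.5, 2.0]
opening: 0.22
tcp [ 73.07  -0.79 100.81] lever,slope [ 0.173 -0.281] bar [63.65 63.14] tip [-10.4 125.6] F [ 1.3  -4.47  1.99] t 8.025 op 0.22
```

```bash
python3 -m jog '0 .0003 .0006 0 0 0 .18; 0 .0006 .0012 0 0 0 .18; 0 .0009 .0018 0 0 0 .18; 0 .0009 .0018 0 0 0 .18'; python3 - <<'E'
from h import *
est()
q,p,t,s=seebar("w5")
m=(abs(q[...,1])<12)&(q[...,2]>112)&(q[...,2]<135)&(q[...,0]<25)&(q[...,0]>-40)
print('tip',m.sum(),q[m].min(0).round(1),q[m].max(0).round(1))
m=(abs(abs(q[...,1])-16.5)<4)&(q[...,2]>70)&(q[...,0]>5)&(q[...,0]<45)&(q[...,2]<115)
print('wire',m.sum(),np.polyfit(q[m][:,0],q[m][:,2],1))
a=fk(*solve((63.7,61.5),0,(.2,0))[0])[1]
for x0,z in ((63,61.3),(62,61.3),(61,61.3),(60,61.3),(59,61.3),(58.5,61.3)):
    x=solve((x0,z),0,(.2,0))[0];d=fk(*x)[1]-a;print(x0,x.round(3),'y %.4f z %.4f'%(d[0]/1e3,-d[1]/1e3))
r,_=capture("side");cv2.imwrite("pics/s5.png",cv2.resize(r[170:270,310:420,::-1],None,fx=6,fy=6,interpolation=cv2.INTER_CUBIC))
E
```

```text
time_s: 8.52
position: [0.4495, 0.0351, 0.0991]
tcp_rot: [[-0.085, -0.996, 0.001], [-0.996, 0.085, -0.0], [0.0, -0.001, -1.0]]
force: [1.0, -4.9, 0.7]
opening: 0.223
tcp [73.81 -0.8  99.06] lever,slope [ 0.147 -0.305] bar [63.6  61.63] tip [ -8.9 125.8] F [ 1.   -4.86  0.74] t 8.525 op 0.223
tip 1471 [-13.4 -11.5 112. ] [ -4.3  10.4 132.7]
wire 975 [-0.27659164 82.77297005]
63 [ 0.179 -0.307] y -0.0007 z 0.0002
62 [ 0.246 -0.301] y -0.0019 z 0.0001
61 [ 0.317 -0.294] y -0.0031 z 0.0001
60 [ 0.392 -0.284] y -0.0045 z -0.0000
59 [ 0.473 -0.273] y -0.0058 z -0.0001
58.5 [ 0.516 -0.266] y -0.0065 z -0.0002
```

View pics/s5.png

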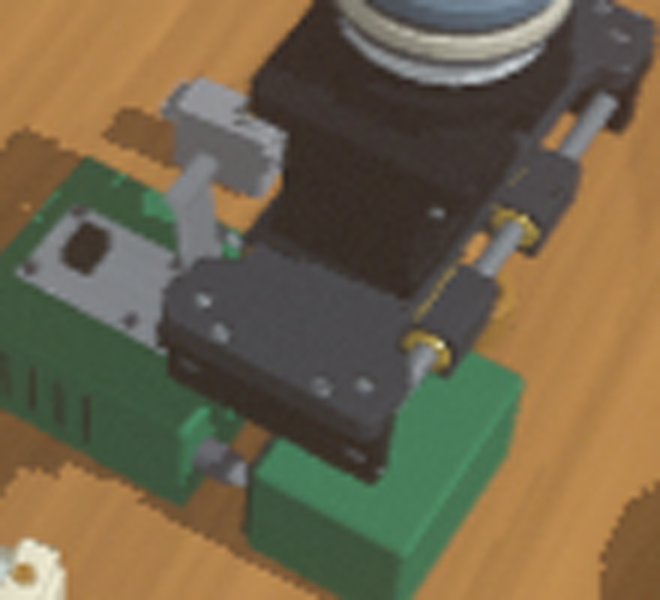

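View pics/w5.png

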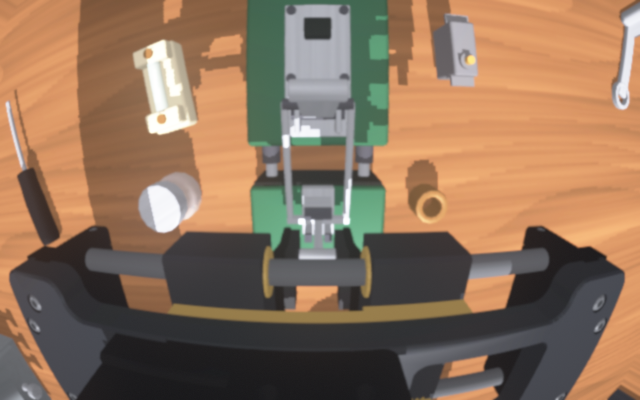

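```bash
python3 -m jog '0 -.0007 .0004 0 0 0 .18; 0 -.0019 .0004 0 0 0 .18; 0 -.0031 .0004 0 0 0 .18; 0 -.0031 .0004 0 0 0 .18'; python3 -c "
from h import *
est()"
```

```text
time_s: 9.12
position: [0.4509, 0.035, 0.0984]
tcp_rot: [[-0.085, -0.996, -0.003], [-0.996, 0.085, 0.0], [-0.0, 0.003, -1.0]]
force: [-1.2, -5.3, 1.4]
opening: 0.221
tcp [72.48 -0.84 98.41] lever,slope [ 0.226 -0.307] bar [62.2 61. ] tip [-13.6 125. ] F [-1.22 -5.25  1.44] t 9.125 op 0.221
```

```bash
python3 -m jog '0 0 0 0 0 0 .18; 0 0 0 0 0 0 .18'; python3 -c "
from h import *
est()
"
```

```text
time_s: 9.38
position: [0.4509, 0.035, 0.0984]
tcp_rot: [[-0.085, -0.996, -0.003], [-0.996, 0.085, 0.0], [-0.0, 0.003, -1.0]]
force: [-1.5, -6.4, 1.9]
opening: 0.222
tcp [72.44 -0.84 98.42] lever,slope [ 0.229 -0.307] bar [62.16 61.01] tip [-13.7 124.9] F [-1.47 -6.37  1.9 ] t 9.375 op 0.222
```

```bash
python3 -m jog '0 0 .0005 0 0 0 .18; 0 0 .001 0 0 0 .18; 0 0 .001 0 0 0 .18'; python3 -c "
from h import *
est()
"
```

```text
time_s: 9.75
position: [0.4508, 0.035, 0.0977]
tcp_rot: [[-0.085, -0.996, -0.003], [-0.996, 0.085, 0.0], [-0.0, 0.003, -1.0]]
force: [-2.2, -5.7, 6.1]
opening: 0.222
tcp [72.52 -0.84 97.74] lever,slope [ 0.229 -0.316] bar [61.97 60.42] tip [-13.7 124.9] F [-2.24 -5.73  6.14] t 9.75 op 0.222
```

```bash
python3 -m jog '0 0 -.0006 0 0 0 .18; 0 -.001 -.0006 0 0 0 .18; 0 -.002 -.0006 0 0 0 .18; 0 -.002 -.0006 0 0 0 .18'; python3 -c "
from h import *
est()
"
```

```text
time_s: 10.25
position: [0.4528, 0.0349, 0.098]
tcp_rot: [[-0.085, -0.996, -0.003], [-0.996, 0.085, 0.0], [-0.0, 0.003, -1.0]]
force: [-0.2, -4.5, 2.2]
opening: 0.22
tcp [70.5  -0.85 98.05] lever,slope [ 0.343 -0.301] bar [60.42 60.58] tip [-20.3 123. ] F [-0.18 -4.46  2.18] t 10.25 op 0.22
```

```bash
python3 -m jog '0 -.001 -.0002 0 0 0 .18; 0 -.002 -.0002 0 0 0 .18; 0 -.002 -.0002 0 0 0 .18'; python3 -c "
from h import *
est()
"
```

```text
time_s: 10.62
position: [0.4549, 0.0347, 0.0982]
tcp_rot: [[-0.085, -0.996, -0.003], [-0.996, 0.085, 0.0], [-0.0, 0.003, -1.0]]
force: [-0.3, -5.9, 1.8]
opening: 0.22
tcp [68.43 -0.84 98.21] lever,slope [ 0.465 -0.285] bar [58.89 60.58] tip [-27.1 120.1] F [-0.31 -5.91  1.78] t 10.625 op 0.22
```

```bash
python3 -m jog '0 -.0007 0 0 0 0 .18; 0 -.0015 0 0 0 0 .18; 0 -.0015 0 0 0 0 .18'; python3 -c "
from h import *
est()
"
```

```text
time_s: 11.0
position: [0.4559, 0.0346, 0.0982]
tcp_rot: [[-0.085, -0.996, -0.004], [-0.996, 0.085, 0.0], [-0.0, 0.004, -1.0]]
force: [-1.6, -6.5, 3.2]
opening: 0.216
tcp [67.37 -0.85 98.23] lever,slope [ 0.53  -0.275] bar [58.13 60.51] tip [-30.6 118.2] F [-1.56 -6.51  3.22] t 11.0 op 0.216
```

```bash
python3 -m jog '0 0 0 0 0 0 .4; 0 0 0 0 0 0 .5; 0 0 0 0 0 0 .5; 0 0 -.015 0 0 0 .5; 0 0 -.04 0 0 0 .5; 0 0 -.08 0 0 0 .4; 0 0 -.08 0 0 0 .4'; python3 - <<'E'
from h import *
q,p,t,s=seebar("w6");est()
m=(abs(q[...,1])<12)&(q[...,2]>108)&(q[...,2]<135)&(q[...,0]<25)&(q[...,0]>-45)
print('tip',m.sum(),q[m].min(0).round(1),q[m].max(0).round(1))
r,_=capture("side");cv2.imwrite("pics/s6.png",cv2.resize(r[170:270,310:420,::-1],None,fx=6,fy=6,interpolation=cv2.INTER_CUBIC))
E
```

```text
time_s: 11.88
position: [0.4595, 0.0346, 0.1807]
tcp_rot: [[-0.085, -0.996, 0.006], [-0.996, 0.085, -0.001], [0.0, -0.006, -1.0]]
force: [-0.4, 0.3, -0.1]
opening: 0.414
tcp [ 65.08  -1.11 179.36] lever,slope [-0.68   0.589] bar [ 69.13 121.39] tip [ 38.1 113. ] F [-0.41 -1.15 -0.83] t 11.925 op 0.409
tip 676 [-34.8 -11.4 108.1] [-20.6  10.6 124.6]
```

View pics/s6.png

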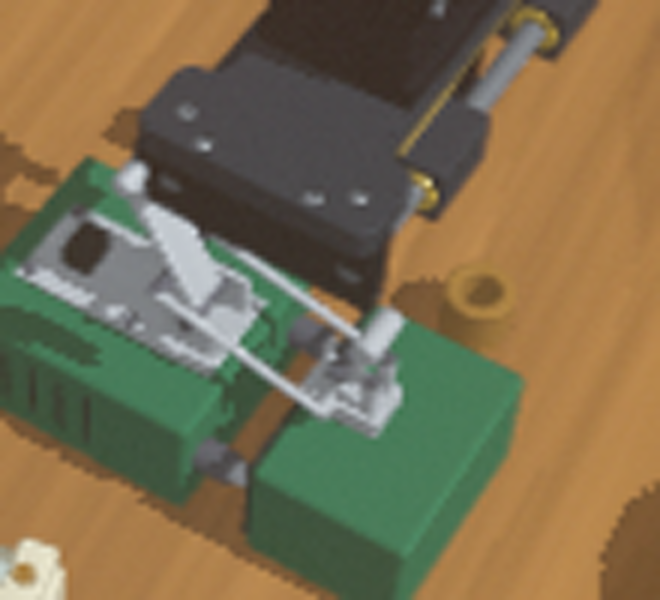

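View pics/w6.png

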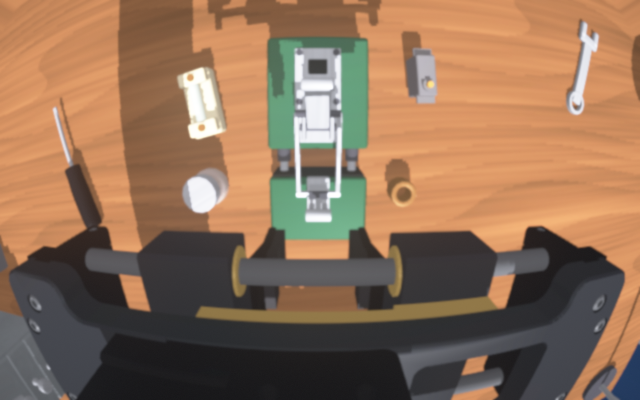

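The loop is seated under the nose. Its crossbar is at zoomed side pixel (330,410), the barrel stands free, and the lever leans back at about 0.52 rad. Next I'll close the fingers and bring them in front of the lever strip.

```bash
python3 -m jog '0 -.025 0 0 0 0 0; 0 -.05 0 0 0 0 0; 0 -.071 .015 0 0 0 0; 0 -.071 .03 0 0 0 0; 0 -.071 .03 0 0 0 0; 0 -.071 .03 0 0 0 0'; python3 - <<'E'
from h import *
q,p,t,s=seebar("w7");delta((-8,-.5,150));print(s['opening'])
m=(abs(q[...,1])<12)&(q[...,2]>112)&(q[...,2]<135)&(q[...,0]<25)&(q[...,0]>-45)
print('tip',m.sum(),q[m].min(0).round(1),q[m].max(0).round(1))
for th in (.45,.55,.65,.75,.85,.95,1.05,1.15,1.25,1.35,1.45,1.57):
    c=PV+50*np.array([-np.sin(th),np.cos(th)])+2.5*np.array([np.cos(th),np.sin(th)]);print(th,(c+[9.5,19]).round(1))
E
```

```text
time_s: 12.72
position: [0.527, 0.0287, 0.148]
tcp_rot: [[-0.085, -0.996, -0.002], [-0.996, 0.085, 0.0], [-0.0, 0.002, -1.0]]
force: [-0.3, 0.8, 1.4]
opening: 0.009
tcp case [ -4.51  -0.98 148.46] shift [ 0.0005 -0.0035 -0.0015] turn [0.05 0.01 0.02] F [0.77 0.58 0.48] t 12.775
0.009381848018276639
tip 676 [-34.8 -11.3 112.1] [-13.2  10.4 135. ]
0.45 [-10.  131.1]
0.55 [-14.5 128.9]
0.65 [-18.8 126.3]
0.75 [-22.8 123.3]
0.85 [-26.4 119.9]
0.95 [-29.7 116.1]
1.05 [-32.6 112. ]
1.15 [-35.1 107.7]
1.25 [-37.2 103.1]
1.35 [-38.7  98.4]
1.45 [-39.8  93.5]
1.57 [-40.5  87.5]
```

View pics/w7.png

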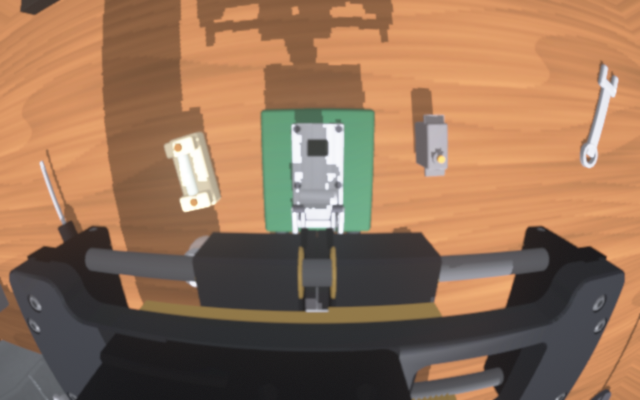

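```bash
python3 -m jog '0 -.002 .009 0 0 0 0; 0 -.004 .0174 0 0 0 0; 0 -.010 .0195 0 0 0 0; 0 -.0143 .0222 0 0 0 0; 0 -.0183 .0252 0 0 0 0; 0 -.0219 .0286 0 0 0 0; 0 -.0219 .0286 0 0 0 0'; python3 - <<'E'
from h import *
q,p,t,s=seebar("w8");delta((-26.4,-.5,119.9))
m=(abs(q[...,1])<12)&(q[...,2]>80)&(q[...,2]<135)&(q[...,0]<-10)&(q[...,0]>-70)
print('tip',m.sum(),q[m].min(0).round(1),q[m].max(0).round(1))
r,_=capture("side");cv2.imwrite("pics/s8.png",cv2.resize(r[170:270,310:420,::-1],None,fx=6,fy=6,interpolation=cv2.INTER_CUBIC))
E
```

```text
time_s: 13.65
position: [0.5511, 0.0264, 0.1197]
tcp_rot: [[-0.085, -0.996, 0.001], [-0.996, 0.085, -0.0], [0.0, -0.001, -1.0]]
force: [-0.3, 0.2, 0.2]
opening: 0.007
tcp case [-28.16  -0.8  119.92] shift [0.0003 0.0018 0.    ] turn [-0.1  -0.01  0.01] F [ 0.65 -0.19 -0.68] t 13.7
tip 1627 [-52.3 -11.1  97.9] [-32.3  10.  135. ]
```

View pics/s8.png

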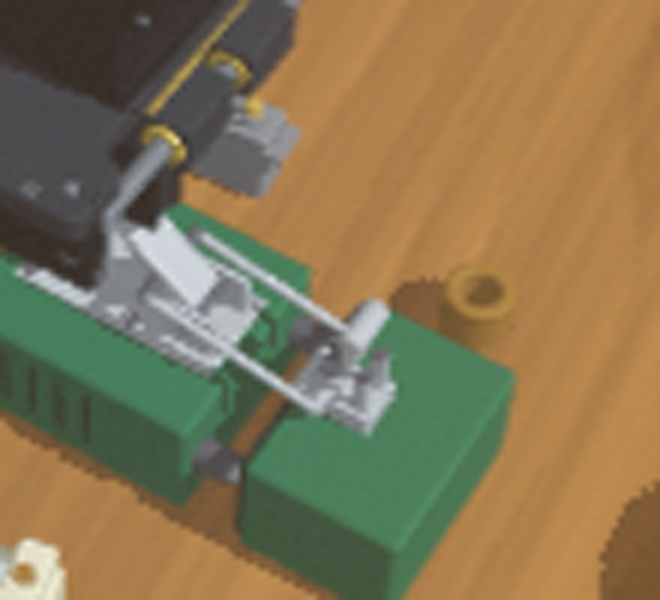

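View pics/w8.png

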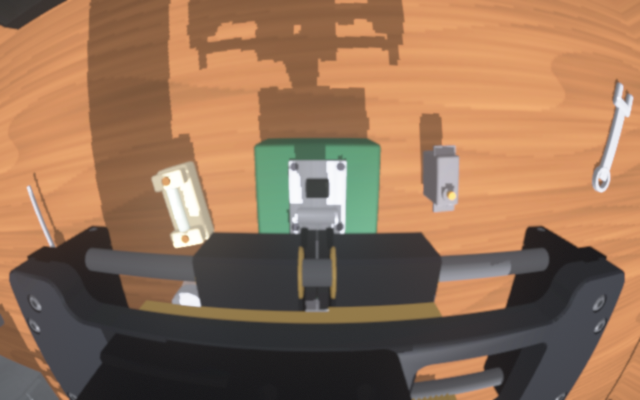

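```bash
python3 -m jog '0 -.0022 .0038 0 0 0 0; 0 -.0037 .006 0 0 0 0; 0 -.0051 .0079 0 0 0 0; 0 -.0064 .01 0 0 0 0; 0 -.0076 .0122 0 0 0 0; 0 -.0087 .0145 0 0 0 0; 0 -.0097 .0168 0 0 0 0; 0 -.0097 .0168 0 0 0 0'; python3 - <<'E'
from h import *
q,p,t,s=seebar("w9");delta((-37.2,-.5,103.1))
m=(abs(q[...,1])<12)&(q[...,2]>75)&(q[...,2]<135)&(q[...,0]<-10)&(q[...,0]>-80)
print('tip',m.sum(),q[m].min(0).round(1),q[m].max(0).round(1))
r,_=capture("side");cv2.imwrite("pics/s9.png",cv2.resize(r[170:270,310:420,::-1],None,fx=6,fy=6,interpolation=cv2.INTER_CUBIC))
E
```

```text
time_s: 14.75
position: [0.5598, 0.0257, 0.1027]
tcp_rot: [[-0.085, -0.996, -0.001], [-0.996, 0.085, 0.0], [-0.0, 0.001, -1.0]]
force: [-0.1, -0.5, 0.3]
opening: 0.0
tcp case [-36.71  -0.91 102.81] shift [ 0.0004 -0.0005 -0.0003] turn [0.05 0.   0.01] F [0.38 0.03 0.31] t 14.8
tip 2437 [-62.8 -11.3  82. ] [-25.8  10.2 134.6]
```

View pics/s9.png

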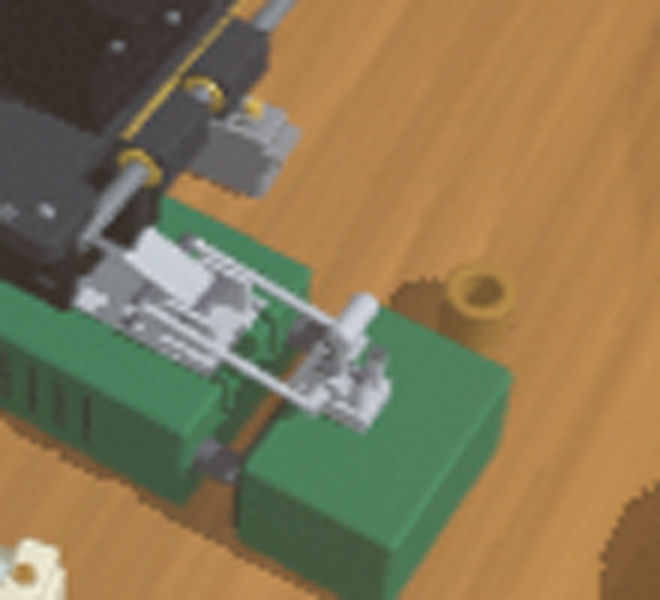

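```bash
python3 -m jog '0 -.0008 .0024 0 0 0 0; 0 -.0015 .0047 0 0 0 0; 0 -.002 .0072 0 0 0 0; 0 -.0026 .0096 0 0 0 0; 0 -.003 .012 0 0 0 0; 0 -.003 .0135 0 0 0 0; 0 -.003 .0135 0 0 0 0'; python3 - <<'E'
from h import *
q,p,t,s=seebar("w10");delta((-40.5,-.5,87.5))
m=(abs(q[...,1])<12)&(q[...,2]>60)&(q[...,2]<135)&(q[...,0]<-10)&(q[...,0]>-80)
print('tip',m.sum(),q[m].min(0).round(1),q[m].max(0).round(1))
E
```

```text
time_s: 15.72
position: [0.5629, 0.0254, 0.0894]
tcp_rot: [[-0.085, -0.996, -0.0], [-0.996, 0.085, 0.0], [-0.0, 0.0, -1.0]]
force: [0.7, 0.2, -0.1]
opening: 0.003
tcp case [-39.97  -0.86  89.48] shift [ 0.0004 -0.0005  0.002 ] turn [0.01 0.   0.01] F [ 0.62 -0.23 -0.04] t 15.775
tip 2500 [-65.4 -11.4  65.5] [-28.9  10.3 129.7]
```

```bash
python3 -m jog '0 0 .001 0 0 0 0; 0 0 .002 0 0 0 0; 0 0 .0028 0 0 0 0; 0 0 .0028 0 0 0 0'; python3 -c "
from h import *
delta((-40.5,-.5,87.5))"
```

```text
time_s: 16.27
position: [0.5631, 0.0254, 0.0878]
tcp_rot: [[-0.085, -0.996, 0.001], [-0.996, 0.085, -0.0], [0.0, -0.001, -1.0]]
force: [-1.8, 0.0, 7.8]
opening: 0.002
tcp case [-40.13  -0.86  87.78] shift [ 0.0004 -0.0004  0.0003] turn [-0.03 -0.01  0.02] F [-1.75  0.04  7.75] t 16.275
```

The lever is firm on its rest at 7.8 N, with the TCP at the height expected for flat. I'll lift away and check.

```bash
python3 -m jog '0 0 -.02 0 0 0 0; 0 0 -.06 0 0 0 0; 0 .04 -.1 0 0 0 0; 0 .08 -.14 0 0 0 0; 0 .08 -.14 0 0 0 0; 0 .08 -.14 0 0 0 0'; python3 - <<'E'
from h import *
q,p,t,s=seebar("w11");print(t,s['force'],s['time_s'])
m=(abs(q[...,1])<12)&(q[...,2]>60)&(q[...,2]<135)&(q[...,0]<-10)&(q[...,0]>-80)
print('lever',m.sum(),np.percentile(q[m],[1,50,99],axis=0).round(1))
img=p.astype(int);g=(img[...,1]>img[...,0]+12)&(img[...,1]>img[...,2]+5)&(abs(q[...,2]-50)<4)&(abs(q[...,1])<50)
for lo,hi in((-95,28),(30,115)):
    m=g&(q[...,0]>lo)&(q[...,0]<hi);print('green',np.percentile(q[m][:,0],[1,99]).round(1))
m=(abs(q[...,1])<20)&(q[...,2]>53)&(q[...,2]<115)&(q[...,0]>30)&(q[...,0]<90)
print(np.percentile(q[m],[1,50,99],axis=0).round(1))
cv2.imwrite("pics/w11z.png",cv2.resize(p[40:280,240:400,::-1],None,fx=2.5,fy=2.5,interpolation=cv2.INTER_CUBIC))
r,_=capture("side");cv2.imwrite("pics/s11.png",cv2.resize(r[170:270,300:420,::-1],None,fx=6,fy=6,interpolation=cv2.INTER_CUBIC))
r,_=capture("scene");cv2.imwrite("pics/c11.png",cv2.resize(r[165:265,275:405,::-1],None,fx=6,fy=6,interpolation=cv2.INTER_CUBIC))
for l in ("fuse_block","servo_housing","bushing","screw_jar","screwdriver","wrench"):
    a=spot_in(l,"scene");print(l,a[0]['centre'] if a else None)
E
```

```text
time_s: 17.02
position: [0.4839, 0.0321, 0.2269]
tcp_rot: [[-0.085, -0.996, 0.002], [-0.996, 0.085, -0.0], [0.0, -0.002, -1.0]]
force: [-0.0, -0.7, -0.0]
opening: 0.01
[ 39.35778286  -0.78244052 226.88311492] [-0.04692911 -0.73177135 -0.03663773] 17.025
lever 1113 [[-63.7 -11.2  65.5]
 [-37.4  -0.5  68.8]
 [-10.1  10.2  71.3]]
green [-80.5  18.9]
green [41.8 94.2]
[[ 31.3 -19.   54.5]
 [ 50.5   0.4  64.7]
 [ 67.2  19.  101.5]]
fuse_block [0.5015, 0.3417, 0.0228]
servo_housing [0.5757, -0.0693, 0.0284]
bushing None
screw_jar [0.4823, 0.1535, 0.0379]
screwdriver [0.4979, 0.3405, 0.0221]
wrench [0.6021, -0.3403, 0.006]
```

View pics/s11.png

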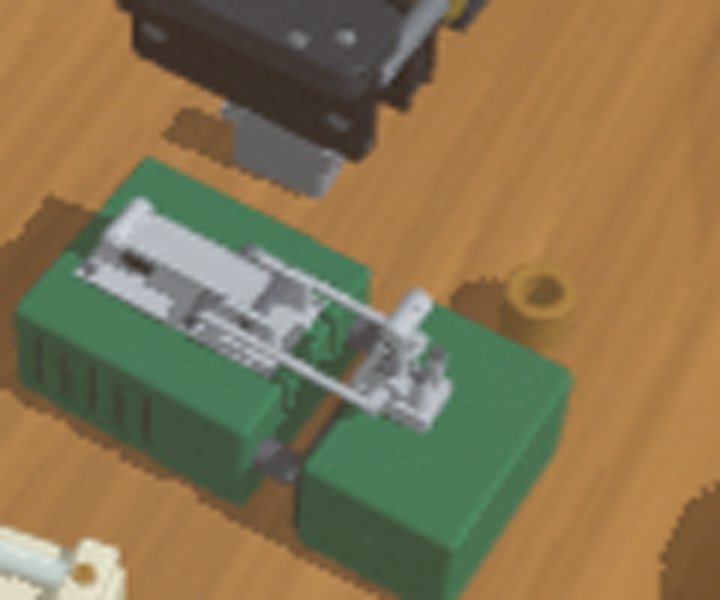

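View pics/c11.png

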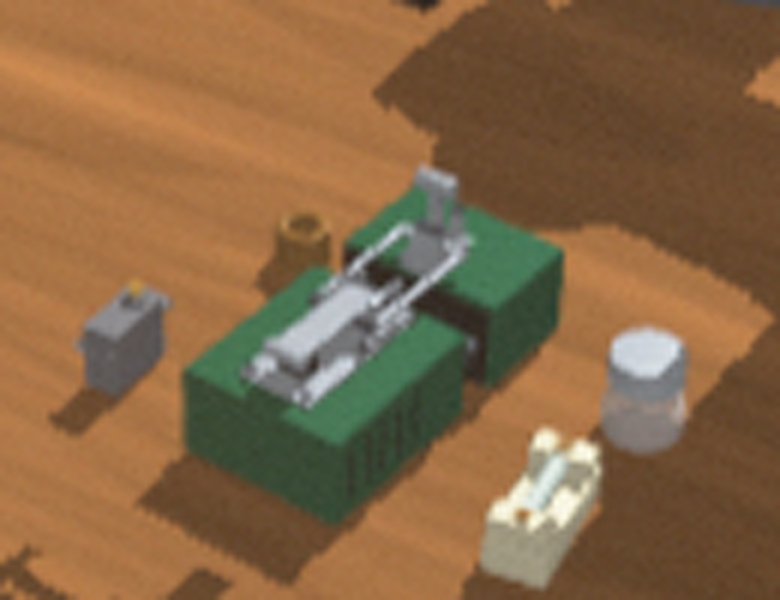

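View pics/w11z.png

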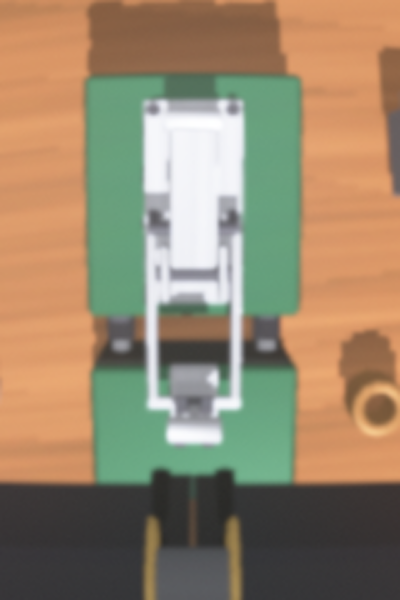

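```bash
python3 -c "
from rig import *
print(hand_in())"
```

```text
the job is handed in; nothing more can be done
None
```

The draw latch is closed, and the job was handed in at about 17 s of the 72 s allowed.

**What I did:**
- I pinched the barrel and lowered the crossbar into the slot at about x = 64 mm in the case frame. It went in without touching the nose or posts.
- I felt the slot bottom at about 4 N above the baseline, then drew the crossbar back under the nose until it met light resistance.
- I let go, and pressed the lever over with the closed fingertips until it lay flat on its rest, with 7.8 N at the end.

**Last checks with the arm clear:**
- **Lever:** it stays flat by itself, with the strip's top measured at about 68.8 mm (68.5 expected).
- **Loop and lid:** the loop is hooked under the nose. The lid has been drawn in about 4 mm, near the low end of the expected 3–21 mm, which fits a keeper clamped close to the latch.
- **Other things on the bench:** the pictures show the nearby ones where they were. I only compared by eye, with no position readings from the start.

**Disagreements:**
- The detector gave nearly the same spot for the fuse block as for the screwdriver, which is a mislabel, and it did not find the bushing. Both the block and the bushing show in the pictures at their old places.
- The force readings while pressing the lever over stayed under about 1 N, lower than the 5 N expected. I went by the lid movement and the flat lever instead.

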